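Fit the blue filter and click its bezel home

TASK

Set the blue filter flat in the recess on top of the light base's port and let go of it, then put the metal bezel over it and press it straight down until it clicks fully home on the light base. Do not let go: finish with the gripper still holding the bezel and pushing it firmly down. Leave the amber filter, the dropper bottle and the slide box where they are.

Things in the scene. Friction and masses are not known exactly. Their poses are not given: they have to be found in the camera images.
- light_base: Microscope light base: beige box 150 x 150 x 55 mm high, fixed, yaw up to 30 deg. Origin: centre of its underside, z up. From the middle of its flat top rises the light port: a black round boss, 41 mm in diameter, 16 mm high, its top hollowed by a recess 34 mm wide and 5 mm deep with white floor. Four steel spring balls stick out 4.5 mm from the boss's side, 8 mm above the top face: the snap fit.
- port (a point): Centre of the recess's floor, on the axis of the boss, 11 mm above the light base's top face (66 mm above the bench): the filter's underside comes to rest here. The boss's rim is 5 mm higher.
- seat (a point): On the boss's axis at the height of the light base's top face (55 mm above the bench): the bezel's underside rests here when home. Coming down, the bezel meets the spring balls about 10 mm above the seat; the push needed rises to about 10 N, drops suddenly about 5 mm above it, then the bezel lands on the rigid top face. Keep pushing there with about 10 N.
- blue_filter: Blue glass filter in an aluminium mount: a plain disc 30 mm in diameter and 14 mm high, 30 g, loose, lying flat on the bench with the blue glass up. Origin: centre of its underside, z up. In the recess its upper 9 mm stand above the rim, so hold it by its upper half for placing.
- amber_filter: The same kind of filter with amber glass, not wanted: leave it. Same size and origin. It may stand in any of the three places where the blue filter and the bezel also start.
- bezel: Retaining bezel: dark metal cap 59 mm in diameter, 30 mm high, about 80 g, loose, open side down on the bench. Origin: centre of its underside, z up. Hole of 26 mm in its top; inside 52 mm wide with a bead of 45 mm clear width at the bottom, so 2 mm to spare all round the boss. Round: any yaw will do. Hold it by its outside, with 40 N or more, or it slips when pressed.
- dropper_bottle: Small amber dropper bottle, 34 mm in diameter, 66 mm high, light, loose: bystander. Origin: centre of its underside.
- slide_box: Blue plastic slide box 87 x 102 x 35 mm high, loose: bystander. Origin: centre of its underside.
There are look-alikes about, which are no part of the job. What is shaped like the bezel but red or turquoise is not meant. Leave any red look-alike of the blue_filter alone.

How it is judged:
On the way, in this order (a step that is already met when the one before it is completed fails the run):
1. the blue filter lies flat in the port's recess, let go (horizontal distance between blue_filter and port below 0.004 m and z of blue_filter in the frame of port between -0.003 and 0.002 m and angle between blue_filter's own z axis and vertical below 0.1 rad and contact force between the fingers and blue_filter below 0.05 N), for 0.2 s.
2. the bezel is snapped fully home over it (horizontal distance between blue_filter and port below 0.004 m and z of blue_filter in the frame of port between -0.003 and 0.002 m and angle between blue_filter's own z axis and vertical below 0.1 rad and horizontal distance between bezel and seat below 0.004 m and z of bezel in the frame of seat between -0.003 and 0.002 m and angle between bezel's own z axis and vertical below 0.06 rad), for 0.2 s.
At the end, for the whole second after the job is handed in: Blue filter in the recess (4 mm of centre, 2 mm of floor, 0.1 rad of flat); bezel snapped home over it (4 mm of axis, 2 mm of the top face, 0.06 rad of level); fingers still on it (over 2 N), pushing it onto the light base with over 3 N (more than its weight) through the last second (all of step 2 and contact force between bezel and light_base above 3 N and contact force between the fingers and bezel above 2 N); the arm keeps its last pose, push and grip.
It fails at once if the amber filter is shifted by more than 30 mm or tipped (distance of amber_filter from where it was at the start of the episode above 0.03 m or angle between amber_filter's own z axis and vertical above 0.4 rad).
It fails at once if the dropper bottle is shifted by more than 30 mm or tipped (distance of dropper_bottle from where it was at the start of the episode above 0.03 m or angle between dropper_bottle's own z axis and vertical above 0.4 rad).
It fails at once if the slide box is shifted by more than 30 mm or tipped (distance of slide_box from where it was at the start of the episode above 0.03 m or angle between slide_box's own z axis and vertical above 0.4 rad).
It also fails if it takes over 54 s, if anything falls off the work surface, if the arm or the gripper's body presses on something with over 40 N, if the wrist force passes 120 N, or if a joint passes its speed limit or range.

ROBOT

A 7-joint arm with a two-finger parallel gripper is mounted at the origin on the work surface. World frame = base frame: x ahead of the robot, y to its left, z up, the work surface at z = 0. Lengths are in m, angles in rad, forces in N, time in s.
With the tool pointing down it reaches from about 0.425 to 0.825 m from the base axis. Payload 3.6 kg.
Tool frame: the origin (TCP) lies between the finger pads; the fingertips stand 25 mm ahead of it and the grasp point (between the pads) lies 6 mm ahead of it; z points along the fingers, y is the line along which they close (so a half turn about z gives the same grasp; the last joint's range is limited). The gripper opens to 85 mm and grips with 20 to 120 N. Pads are 22 mm wide; open, the fingers measure 114 mm over their backs; the gripper's body (76 mm by 85 mm) begins 54 mm behind the grasp point. The pads swing forward as they close: fully open they stand 13 mm farther back than shut.
Start: joints at [-1.131, 0.615, -0.013, 1.423, 0.008, 1.103, -0.04], TCP at [0.292, 0.581, 0.256] pointing down, gripper open.
Joint ranges: [-3.12, 3.12], [-0.3, 2.06], [-1.34, 1.32], [0.26, 2.42], [-1.36, 4.5], [0.01, 1.98], [-2.84, 2.84]. Speed limits (rad/s): [2.79, 2.79, 3.14, 3.14, 3.14, 3.14, 3.14].

INTERFACE

Orientations are given as a unit quaternion [w, x, y, z].
In Python, from station import get_obs, get_image, sign_off, silhouettes gives the robot as it stands. The module is installed in compiled form; this text tells all that it offers.
- The arm moves only by the shell command python3 -m handwheel 'ROWS' [FORCE]. ROWS is JSON, a list of rows, each a list of 3 entries, a list of its own where there are three numbers: the opening, from -1 (shut) to 1 (fully open), then the shift along the tool's x, y, z each as a share of 500 mm, from -1 to 1, then the turn about the tool's z as a share of 90 degrees, from -1 to 1. In form: [[grip, [dx, dy, dz], turn], ...]. A call has 1 to 5 rows; each row shifts and turns the commanded pose from where the row before left it, along the tool's axes as they then stand; what a row does not reach is not made up. A row lasts 1/8 s, in which the tool goes at most 62.5 mm and 10.7 degrees, less where a joint would pass 70% of its speed; a pose out of reach is approached as far as the arm can. A call with a number of a shift or a turn outside -1 to 1 is refused whole. A call with a gripper value outside its range is refused whole. The fingers move at their own pace and stop on an object; FORCE is the grip in N (left out, the last holds). Time passes only in rows, so rows that do not move let the fingers close. It gives the time, the measured TCP pose, the force, the opening and the grip force at its end, in the units of the state.
- get_obs(): the state, without advancing time (a new reading comes with each control period).
- get_image(name): name is "side" or "top"; returns a dict with "frame" (400x640x3 uint8, red, green, blue), "fovy" (degrees; the focal length in pixels is half the picture's height over the tangent of half this angle, whatever the lens; pixels are square), "cx", "cy" (the principal point, pixels), "R" (3x3) and "t" (3): a world point X has camera coordinates R X + t. Camera axes: x right, y down, z forward; pixel columns grow to the right and rows downward; lengths in m; the calibration is good to about 2 mm. A picture is of the moment at which its call begins. There is no depth.
- sign_off(): hands the job in; it is judged then, once.
Trained networks look in a picture, given as the dict that the camera call returned (one of the last four; its "shot" number tells which), for a name from the list of things; names that differ only in an ending like _2 or _b are one class to them, and where a whole thing is asked for, a point or a joint stands for the part that bears it (a point fixed in the world has none). Each returns a list of dicts, best first, with "p" (0 to 1); they miss things now and then, are a little off and sometimes report something else, mostly with a low value. They report only what shows in the picture. A call takes as long as a camera call. They do not tell look-alikes from the thing itself.
- silhouettes(picture, name): "pixels" (400x640 bool, what is visible of it) and "position" ([column, row] in pixels, amid what is visible of it).
The state is a dict: "clock": time; "joint_pos": joint angles; "qvel": joint speeds; "joint_torque": joint torques, N m; "position": TCP position; "tool_rot": TCP orientation; "contact_force": force on the tool from outside, world axes, zero at the start; "moment": the same for the moment, N m; "width": opening from 0.0 (shut) to 1.0 (fully open); "grip_force": force on a finger pad.
Only numpy, scipy, OpenCV 4.12 (cv2) and the standard library are available. Lean on these libraries where they do the work, as an engineer would, in place of code of your own. Each camera call takes 0.05 s, during which the arm holds its last target. There are 200 camera calls.

## Working session

There is one attempt and no reset: what is moved stays moved. The work goes in short steps, Python scripts to look and compute and a shell command to move; the robot and the scene stay as the last step left them, time stands still between calls to the robot, and variables do not carry over. Pictures are saved under pics/ and viewed, at most 10 in all, crops included, and the job is handed in when it is done.

```bash
mkdir -p pics; cat > h.py <<'E'
import numpy as np, cv2
from station import *
def K(im):
    f=im["frame"].shape[0]/2/np.tan(np.radians(im["fovy"])/2); return f
def ray(im,px):
    f=K(im); R=np.array(im["R"]);t=np.array(im["t"])
    d=R.T@np.array([(px[0]-im["cx"])/f,(px[1]-im["cy"])/f,1]); return -R.T@t, d/np.linalg.norm(d)
def atz(im,px,z):
    o,d=ray(im,px); return o+d*(z-o[2])/d[2]
def tri(a,pa,b,pb):
    o1,d1=ray(a,pa);o2,d2=ray(b,pb)
    s=np.linalg.lstsq(np.c_[d1,-d2],o2-o1,rcond=None)[0]
    p,q=o1+d1*s[0],o2+d2*s[1]; return (p+q)/2,np.linalg.norm(p-q)
def proj(im,X):
    c=np.array(im["R"])@np.array(X)+np.array(im["t"]); return np.array([im["cx"],im["cy"]])+K(im)*c[:2]/c[2]
E
python3 - <<'E'
from h import *
ims={n:get_image(n) for n in("side","top")}
for n,im in ims.items():
    cv2.imwrite(f"pics/{n}0.png",im["frame"][:,:,::-1]); print(n,im["fovy"],im["cx"],im["cy"],np.round(ray(im,(320,200)),3).tolist())
    for o in "light_base blue_filter amber_filter bezel dropper_bottle slide_box".split():
        for d in silhouettes(im,o):
            m=d["pixels"]; ys,xs=np.nonzero(m)
            print(o,round(d["p"],2),np.round(d["position"]),m.sum(),xs.min(),xs.max(),ys.min(),ys.max(),im["frame"][m].mean(0).round(),atz(im,d["position"],.02).round(3))
print(get_obs())
E
```

```text
side 44.121015959305154 316.3628842157762 198.79345494592025 [[0.306, -1.008, 0.99], [0.196, 0.695, -0.692]]
light_base 0.64 [280. 186.] 2571 247 316 157 214 [115. 103.  80.] [0.484 0.055 0.02 ]
blue_filter 0.65 [242. 136.] 58 240 248 134 141 [ 80.  82. 106.] [0.42  0.332 0.02 ]
blue_filter 0.55 [291. 140.] 70 286 294 137 145 [140. 104.  65.] [0.569 0.265 0.02 ]
blue_filter 0.44 [261. 130.] 77 259 268 127 135 [124.  62.  46.] [0.486 0.346 0.02 ]
blue_filter 0.32 [349. 347.] 1998 322 372 319 372 [ 84.  91. 110.] [ 0.511 -0.494  0.02 ]
bezel 0.96 [312. 270.] 464 301 324 255 279 [63. 59. 50.] [ 0.492 -0.267  0.02 ]
bezel 0.67 [293. 240.] 415 283 305 227 249 [117.  43.  32.] [ 0.47  -0.157  0.02 ]
bezel 0.66 [330. 302.] 576 321 346 287 314 [52. 94. 79.] [ 0.508 -0.371  0.02 ]
dropper_bottle 0.78 [380. 263.] 224 377 390 253 273 [69. 49. 31.] [ 0.662 -0.296  0.02 ]
slide_box 0.78 [346. 345.] 2007 322 372 319 373 [ 84.  91. 110.] [ 0.509 -0.487  0.02 ]
top 52.595441958320414 323.5274787144043 204.97439736882814 [[0.418, -0.07, 1.03], [0.139, 0.03, -0.99]]
light_base 0.91 [284. 224.] 3892 24
[... 766 characters left out ...]
13153018,  0.61487235, -0.01262334,  1.42340778,  0.00808693,
        1.10337275, -0.04042935]), 'qvel': array([7.25569575e-04, 2.23860539e-05, 7.18226140e-04, 6.28788489e-04,
       2.26650220e-05, 1.16275018e-03, 6.69259860e-04]), 'joint_torque': array([-3.83706938e-04, -4.68955779e+01,  2.58586993e-01, -1.71310759e+01,
        1.00110064e-02,  1.37833347e-03, -1.95903709e-06]), 'position': array([0.29187497, 0.58075686, 0.25631253]), 'tool_rot': array([-3.14583497e-05,  2.30770990e-01,  9.73008093e-01,  1.39114592e-06]), 'contact_force': array([ 0.61742935, -0.11091673,  0.07974877]), 'moment': array([-0.01941506,  0.00381874,  0.00792642]), 'grip_force': 0.0, 'width': 1.0023569075010095}
```

```bash
python3 - <<'E'
import cv2,numpy as np
s=cv2.imread("pics/side0.png");t=cv2.imread("pics/top0.png")
r=lambda a,f:cv2.resize(a,None,fx=f,fy=f,interpolation=3)
a=r(s[105:185,225:325],4); b=r(t[190:270,140:240],4)   # filters
c=r(s[150:230,235:335],4)[:270]; d=r(t[180:260,240:340],4)[:270]
cv2.imwrite("pics/c.png",np.vstack([np.hstack([a,b])[:300],np.hstack([c,d])]))
E
```

```text
(no output)
```

View pics/top0.png

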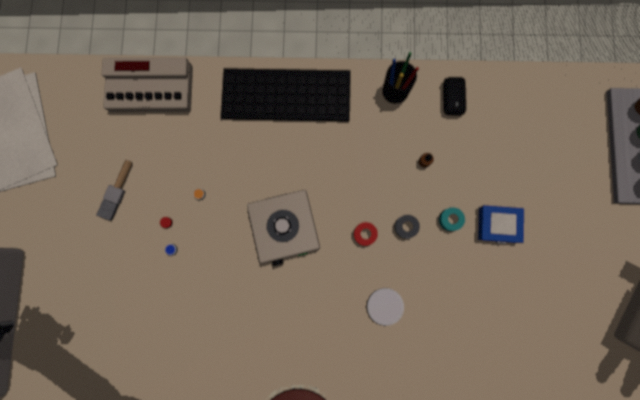

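View pics/c.png

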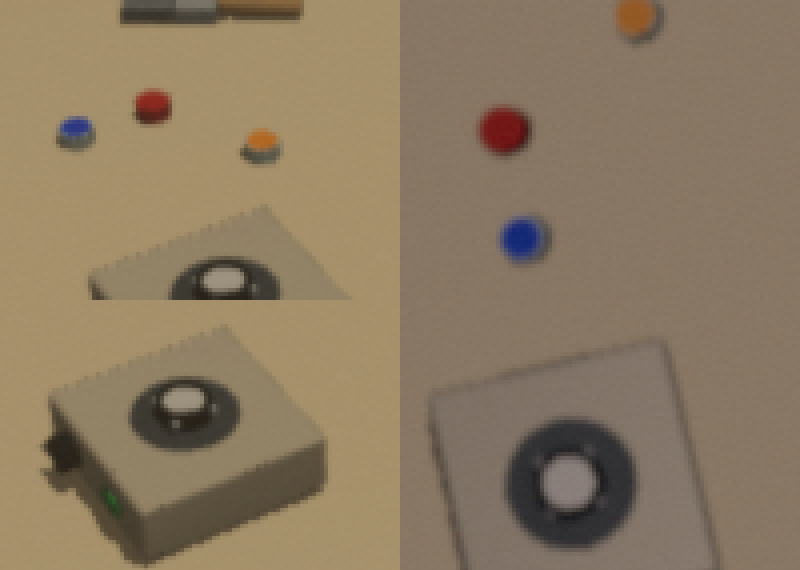

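Candidates in the top view are blue (170,249), red (166,222) and amber (199,194). The blue glass in an aluminium mount at (170,249) is the blue_filter. For the bezel, the dark grey one at (407,227) fits; the red one at (365,234) and the turquoise one at (452,220) are look-alikes. The enlarged crop confirms the blue filter, and I will crop the bezel next.

```bash
cat >> h.py <<'E'
def grab(n,k=3):
    ims=[get_image(n) for _ in range(k)]; im=dict(ims[-1]); im["avg"]=np.mean([i["frame"].astype(float) for i in ims],0); return im
def wcent(w,c,r):
    # weighted centroid of weight map within r px around c, half-max soft threshold, iterated
    yy,xx=np.mgrid[:w.shape[0],:w.shape[1]]
    for _ in range(5):
        m=((xx-c[0])**2+(yy-c[1])**2<=r*r)
        hi=np.percentile(w[m],95); v=np.clip(w/hi-.25,0,.6)*m
        c=np.array([(v*xx).sum(),(v*yy).sum()])/v.sum()
    return c,(v>.3).sum()
def blue(a): return np.clip(a[...,2]-np.maximum(a[...,0],a[...,1])-8,0,None)
def floorc(im,xy,zf=.066,zr=.071,r=.017):
    g=np.linspace(-r,r,61);X,Y=np.meshgrid(g,g);k=X**2+Y**2<r*r
    P=np.c_[X[k]+xy[0],Y[k]+xy[1],np.full(k.sum(),zf)]
    C=-np.array(im["R"]).T@np.array(im["t"])
    Q=P+(C-P)*((zr-zf)/(C[2]-zf))[...,None] if 0 else P+(C-P)*(zr-zf)/(C[2]-zf)
    v=np.hypot(Q[:,0]-xy[0],Q[:,1]-xy[1])<r
    return np.mean([proj(im,p) for p in P[v]],0)
E
python3 - <<'E'
from h import *
from scipy.optimize import least_squares
s,t=grab("side"),grab("top")
bs,n1=wcent(blue(s["avg"]),(242,136),9);bt,n2=wcent(blue(t["avg"]),(170,249),11)
print("blue",bs,n1,bt,n2,tri(s,bs,t,bt))
W=lambda a:np.clip(a.min(-1)-75,0,None)
for n,im,c in(("s",s,(280.5,175)),("t",t,(282,226))):
    a=im["avg"];print(n,a[int(c[1])-12:int(c[1])+13:1,int(c[0])-12:int(c[0])+13].mean(-1).astype(int)[::2,::1].tolist() if 0 else a.min(-1)[int(c[1]),int(c[0])-16:int(c[0])+17].astype(int))
ws,k1=wcent(W(s["avg"]),(281,175),7);wt,k2=wcent(W(t["avg"]),(282,226),9.5)
print("white",ws,k1,wt,k2,tri(s,ws,t,wt))
for nm,sel in(("both",(0,1)),("s",(0,)),("t",(1,))):
    f=lambda x:np.concatenate([floorc((s,t)[i],x)-(ws,wt)[i] for i in sel])
    r=least_squares(f,[.5,.05],diff_step=1e-3);print(nm,r.x,r.fun)
# bezel crop
up=lambda a,x,y:cv2.resize(a["avg"][y-30:y+30,x-40:x+40,::-1],None,fx=5,fy=5,interpolation=2)
cv2.imwrite("pics/bz.png",np.hstack([up(s,312,270),up(t,406,226)]))
np.savez("o.npz",s=s["avg"],t=t["avg"])
E
```

```text
blue [243.42220177 136.38897035] 20 [169.80478766 249.1947324 ] 62 (array([0.42521709, 0.33270848, 0.01802389]), np.float64(0.0033629390237419478))
s [101 101 101  97  79  55  50  50  55  65  41  74 119 126 127 127 128 127
 127 127 125 111  53  36  50  52  52  51  52  56  74  98 101]
t [ 76  60  48  48  47  46  44  38  41  74 106 120 121 122 122 122 122 122
 122 122 121 116  95  61  32  37  46  50  49  49  49  52  65]
white [280.44554397 173.82599988] 41 [281.71789141 225.17715404] 112 (array([0.48865854, 0.04759065, 0.07436444]), np.float64(0.0024958145519168623))
both [0.48948752 0.04976124] [ 0.67354844  0.97725134 -0.64803311  0.3683677 ]
s [0.48859198 0.05449454] [-1.04591891e-11  7.38964445e-13]
t [0.49040831 0.04824499] [-1.59161573e-12  6.38067377e-11][ WARN:0@10.065] global loadsave.cpp:1063 imwrite_ Unsupported depth image for selected encoder is fallbacked to CV_8U.
```

View pics/bz.png

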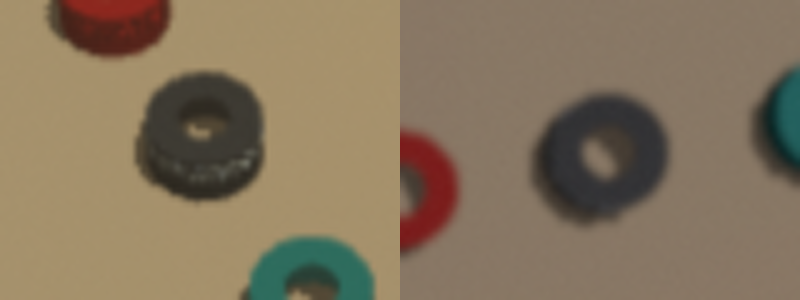

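The crop shows the dark grey bezel between the red and turquoise look-alikes. Its top ring is centred at about side (312.8,263) and top (407.9,226.3).

```bash
python3 - <<'E'
from h import *
s,t=get_image("side"),get_image("top")
print("blue top-cam",atz(t,(169.8,249.2),.014),"side",atz(s,(243.4,136.4),.014))
print("bezel tri",tri(s,(312.8,263),t,(407.9,226.3)),"top",atz(t,(407.9,226.3),.03),"side",atz(s,(312.8,263),.03))
for nm in("bezel",):
  for im in(s,t):
    for d in silhouettes(im,nm): print(d["p"],d["position"])
o=get_obs();print(o["clock"],o["position"],o["tool_rot"])
from scipy.spatial.transform import Rotation as Ro
q=o["tool_rot"];R=Ro.from_quat([q[1],q[2],q[3],q[0]]).as_matrix();print(R.round(3))
for T in((.426,.334,.12),):print("delta tool /0.5:",(R.T@(np.array(T)-o["position"])/.5).round(4))
E
```

```text
blue top-cam [0.42690931 0.33410694 0.014     ] side [0.42396005 0.338494   0.014     ]
bezel tri (array([ 0.49748987, -0.25808396,  0.03332915]), np.float64(0.0012367581829130364)) top [ 0.4983743  -0.25879845  0.03      ] side [ 0.49753051 -0.25544886  0.03      ]
0.97 [313.7, 265.8]
0.91 [294.2, 238.4]
0.74 [334.2, 300.7]
0.96 [406.4, 229.5]
0.96 [450.2, 221.0]
0.89 [363.0, 231.8]
1.2 [0.29190634 0.58073315 0.25629065] [-1.68961787e-05  2.30774967e-01  9.73007150e-01 -3.78662219e-05]
[[-0.893  0.449 -0.   ]
 [ 0.449  0.893 -0.   ]
 [ 0.    -0.    -1.   ]]
delta tool /0.5: [-0.4612 -0.3204  0.2726]
```

```bash
python3 -m handwheel '[[0.2,[-0.077,-0.053,0.05],0],[0.2,[-0.077,-0.053,0.05],0],[0.2,[-0.077,-0.053,0.05],0],[0.2,[-0.077,-0.053,0.05],0],[0.2,[-0.077,-0.053,0.05],0]]' 25; python3 -m handwheel '[[0.1,[-0.077,-0.053,0.05],0],[0.1,[0,0,0],0],[0.1,[0,0,0],0]]'
```

```text
clock: 1.82
position: [0.4053, 0.3749, 0.1309]
tool_rot: [0.0, 0.231, 0.973, 0.001]
contact_force: [1.3, 0.4, -0.2]
width: 0.601
grip_force: 0.0
clock: 2.2
position: [0.427, 0.3359, 0.1066]
tool_rot: [-0.0, 0.231, 0.973, 0.001]
contact_force: [0.4, 0.4, -0.2]
width: 0.551
grip_force: 0.0
```

```bash
python3 -m handwheel '[[0.1,[0,0,0.07],0],[0.1,[0,0,0.05],0],[0.1,[0,0,0.03],0],[0.1,[0,0,0],0]]'; python3 -m handwheel '[[-1,[0,0,0],0],[-1,[0,0,0],0],[-1,[0,0,0],0],[-1,[0,0,0],0]]' 20
```

```text
clock: 2.7
position: [0.4261, 0.336, 0.0309]
tool_rot: [-0.0, 0.23, 0.973, -0.0]
contact_force: [0.3, 0.3, 0.9]
width: 0.551
grip_force: 0.0
clock: 3.2
position: [0.4274, 0.3358, 0.0323]
tool_rot: [0.001, 0.231, 0.973, 0.001]
contact_force: [-1.4, 0.6, 5.8]
width: 0.323
grip_force: 20.2
```

```bash
python3 -m handwheel '[[0.0,[0,0,0],0],[0.0,[0,0,0],0],[0.0,[0,0,0],0.111],[0.0,[0,0,0],0.111],[0.0,[0,0,0],0.111]]'; python3 -m handwheel '[[0,[0,0,0],0.111],[0,[0,0,0],0.111],[0,[0,0,0],0.111],[0,[0,0,0],0.111],[0,[0,0,0],0.111]]';python3 -m handwheel '[[0,[0,0,0],0.111],[0,[0,0,0],0],[-1,[0,0,0],0],[-1,[0,0,0],0],[-1,[0,0,0],0]]'
```

```text
clock: 3.82
position: [0.4267, 0.3346, 0.031]
tool_rot: [-0.0, 0.477, 0.879, -0.0]
contact_force: [1.1, -0.2, -0.3]
width: 0.5
grip_force: 0.0
clock: 4.45
position: [0.4266, 0.3347, 0.031]
tool_rot: [0.0, 0.804, 0.595, -0.0]
contact_force: [-0.2, -0.3, -0.0]
width: 0.501
grip_force: 0.0
clock: 5.08
position: [0.4269, 0.3348, 0.0313]
tool_rot: [-0.0, 0.851, 0.526, -0.0]
contact_force: [-0.0, -0.4, 0.2]
width: 0.321
grip_force: 19.7
```

```bash
python3 -m handwheel '[[-1,[0,0,-0.1],0],[-1,[0,0,-0.1],0],[-1,[-0.076,0.0616,0],0],[-1,[-0.076,0.0616,0],0],[-1,[-0.076,0.0616,0],0]]'; python3 -m handwheel '[[-1,[-0.076,0.0616,0],0],[-1,[-0.076,0.0616,0],0],[-1,[-0.076,0.0616,0],0],[-1,[0,0,0],0],[-1,[0,0,0],0]]'
python3 - <<'E'
from h import *
s,t=grab("side"),grab("top")
up=lambda a,x,y:cv2.resize(np.uint8(a["avg"])[y-30:y+30,x-40:x+40,::-1],None,fx=5,fy=5,interpolation=2)
cv2.imwrite("pics/hov.png",np.hstack([up(s,281,170),up(t,282,226)]))
print(get_obs()["position"],get_obs()["clock"])
E
```

```text
clock: 5.7
position: [0.4587, 0.1903, 0.1316]
tool_rot: [0.0, 0.85, 0.526, 0.0]
contact_force: [0.3, -0.6, -0.3]
width: 0.321
grip_force: 20.0
clock: 6.32
position: [0.4898, 0.0488, 0.1312]
tool_rot: [-0.001, 0.851, 0.526, -0.0]
contact_force: [-0.6, -1.1, -0.5]
width: 0.322
grip_force: 20.0
[0.48989132 0.04952857 0.13122296] 6.625
```

View pics/hov.png

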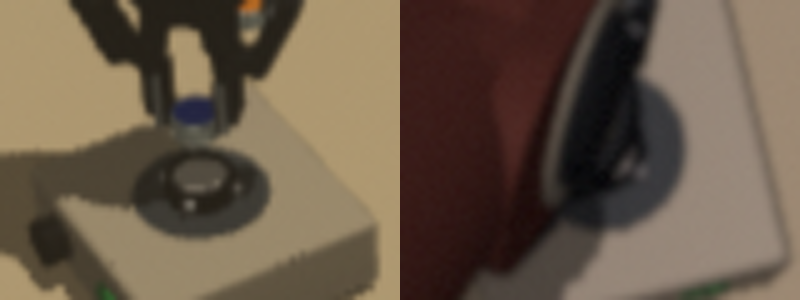

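The side view shows the filter held level, about 1–2 px left of and above the white recess (filter at (279.6,162), recess at (281,174)). The top view of it is blocked by the wrist. Next I compare in the side camera, using the known TCP as reference.

```bash
python3 - <<'E'
from h import *
from scipy.optimize import least_squares
s=grab("side",2);o=get_obs();p=o["position"]
b,n=wcent(blue(s["avg"]),(279.6,162),7)
# initial blue at bench as 2nd reference
for px,X in((b,[p[0],p[1],p[2]-.031+.014]),((243.42,136.39),[.427,.335,.014])): print("blue",px,"pred",proj(s,X),n)
o0=np.load("o.npz");t=get_image("top")
def ell(a,c,r,thr):
    m=np.uint8(cv2.resize(a.min(-1)[int(c[1])-14:int(c[1])+15,int(c[0])-14:int(c[0])+15],None,fx=8,fy=8,interpolation=2)>thr)
    n,l,st,ce=cv2.connectedComponentsWithStats(m);k=l[116,116];cn=max(cv2.findContours(np.uint8(l==k),0,1)[0],key=len)
    e=cv2.fitEllipse(cn);cvt=lambda q:np.array([(q[0]+.5)/8-.5+int(c[0])-14,(q[1]+.5)/8-.5+int(c[1])-14])
    return cvt(e[0]),np.array(e[1])/8,cvt(ce[k]),st[k,4]/64
for n,im,c,h in(("s",s,(281,174),85),("t",t,(282,225),80)):
    r=ell(o0[n],c,9,h);print(n,r)
    sol=least_squares(lambda x:floorc(im,x)-r[2],[.49,.05],diff_step=1e-3).x
    print(" floor xy",sol,"pred px of port",proj(im,[.4904,.0484,.066]),floorc(im,[.4904,.0484]))
E
```

```text
blue [279.39469989 161.78922429] pred [280.30836752 162.50862588] 24
blue (243.42, 136.39) pred [244.48779371 136.84351789] 24
s (array([280.45253658, 174.44915867]), array([ 5.9614954 , 10.43174553]), array([280.45545731, 174.45226317]), np.float64(50.140625))
 floor xy [0.48800786 0.05180712] pred px of port [281.59537262 175.68346178] [281.53671984 175.04381038]
t (array([281.71960926, 225.1779871 ]), array([13.28497601, 13.34274006]), array([281.71707405, 225.17840984]), np.float64(141.59375))
 floor xy [0.49040525 0.04824683] pred px of port [281.75024245 225.23375185] [281.65307909 225.17898255]
```

```bash
python3 -m handwheel '[[-1,[0,0,0.03],0],[-1,[0,0,0.018],0],[-1,[0,0,0],0]]'; python3 - <<'E'
from h import *
P=[]
for i in range(8): get_image("side");P.append(get_obs()["position"])
print(np.mean(P,0),np.std(P,0))
E
```

```text
clock: 7.15
position: [0.4893, 0.0482, 0.1061]
tool_rot: [-0.001, 0.851, 0.525, -0.001]
contact_force: [0.4, -0.0, 0.2]
width: 0.322
grip_force: 20.0
[0.4901549  0.04821566 0.10732558] [1.93586264e-04 7.93200660e-05 3.13434693e-04]
```

```bash
python3 -m handwheel '[[-1,[0,0,0.006],0],[-1,[0,0,0.005],0],[-1,[0,0,0.004],0],[-1,[0,0,0],0]]'; python3 -m handwheel '[[-1,[0,0,0.002],0],[-1,[0,0,0.002],0],[-1,[0,0,0],0]]'
```

```text
clock: 8.05
position: [0.4899, 0.0483, 0.0996]
tool_rot: [-0.0, 0.851, 0.525, -0.0]
contact_force: [1.2, 0.5, -0.4]
width: 0.323
grip_force: 20.0
clock: 8.43
position: [0.49, 0.0483, 0.0978]
tool_rot: [-0.0, 0.851, 0.525, -0.0]
contact_force: [0.3, 0.6, -0.0]
width: 0.322
grip_force: 20.0
```

```bash
python3 -m handwheel '[[-1,[0,0,0.001],0],[-1,[0,0,0.001],0],[-1,[0,0,0],0]]'
```

```text
clock: 8.8
position: [0.4901, 0.0483, 0.0972]
tool_rot: [-0.0, 0.851, 0.525, 0.0]
contact_force: [-0.5, 0.0, 4.3]
width: 0.319
grip_force: 20.3
```

```bash
python3 -m handwheel '[[0.1,[0,0,0],0],[0.1,[0,0,0],0],[0.1,[0,0,-0.01],0],[0.1,[0,0,-0.04],0],[0.1,[0,0,-0.1],0]]'; python3 -m handwheel '[[0.5,[-0.0904,0.0481,-0.04],0],[0.6,[-0.0904,0.0481,0],0],[0.7,[-0.0904,0.0481,0],0],[0.7,[-0.0904,0.0481,0],0],[0.7,[-0.0904,0.0481,0],0]]'; python3 -m handwheel '[[0.7,[-0.0904,0.0481,0],0],[0.7,[0,0,0],0]]'
python3 - <<'E'
from h import *
s,t=grab("side"),grab("top")
up=lambda a,x,y:cv2.resize(np.uint8(a["avg"])[y-30:y+30,x-40:x+40,::-1],None,fx=5,fy=5,interpolation=2)
cv2.imwrite("pics/pl.png",np.hstack([up(s,281,170),up(t,282,226)]))
b,_=wcent(blue(s["avg"]),(281,170),7);c,_=wcent(blue(t["avg"]),(282,225),9)
print("side",b,"bias-corrected pred",proj(s,[.4902,.0483,.080])+[-.92,-.7],"top",c,proj(t,[.4902,.0483,.080]),atz(t,c,.08))
P=[]
for i in range(4): get_image("side");P.append(get_obs()["position"])
print(np.mean(P,0),get_obs()["clock"])
E
```

```text
clock: 9.43
position: [0.4887, 0.0484, 0.1712]
tool_rot: [-0.001, 0.851, 0.525, -0.002]
contact_force: [1.4, -0.4, -0.3]
width: 0.552
grip_force: 0.0
clock: 10.05
position: [0.4964, -0.2091, 0.1921]
tool_rot: [0.0, 0.851, 0.526, 0.0]
contact_force: [0.8, -0.1, 0.2]
width: 0.85
grip_force: 0.0
clock: 10.3
position: [0.496, -0.2648, 0.1925]
tool_rot: [0.002, 0.853, 0.522, -0.001]
contact_force: [0.7, 0.4, -0.3]
width: 0.846
grip_force: 0.0
side [280.56109231 171.13851009] bias-corrected pred [280.30714799 171.29141332] top [280.92398439 223.98155047] [281.07778525 224.85361946] [0.49224857 0.04874571 0.08      ]
[ 0.49803762 -0.25747617  0.1918289 ] 10.8
```

View pics/pl.png

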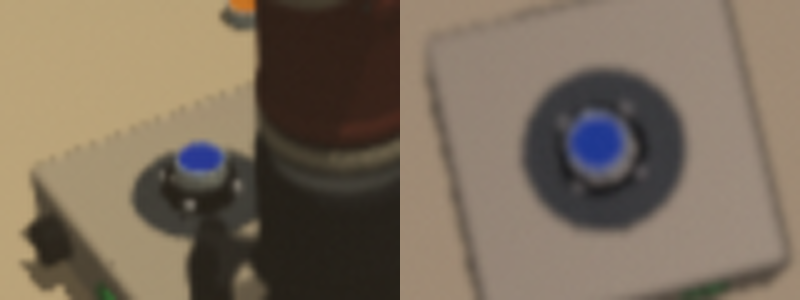

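The filter sits flat in the recess: blue at side (280.6,171.1) and top (280.9,224.0), within about 2 mm of the ring centre. On to the bezel, centring it by gripping it twice at right angles.

```bash
python3 -m handwheel '[[0.8,[0,0,0.1],0],[0.8,[0,0,0.1],0],[0.8,[0,0,0.08],0],[0.8,[0,0,0.043],0],[0.8,[0,0,0],0]]'; python3 -m handwheel '[[-1,[0,0,0],0],[-1,[0,0,0],0],[-1,[0,0,0],0]]' 20;  python3 -m handwheel '[[0.75,[0,0,0],0],[0.75,[0,0,0],0],[0.75,[0,0,0],-0.111],[0.75,[0,0,0],-0.111],[0.75,[0,0,0],-0.111]]'; python3 -m handwheel '[[0.75,[0,0,0],-0.111],[0.75,[0,0,0],-0.111],[0.75,[0,0,0],-0.111],[0.75,[0,0,0],-0.111],[0.75,[0,0,0],-0.111]]';python3 -m handwheel '[[0.75,[0,0,0],-0.111],[0.75,[0,0,0.006],0],[0.75,[0,0,0],0]]'
```

```text
clock: 11.42
position: [0.4968, -0.258, 0.0288]
tool_rot: [-0.002, 0.851, 0.526, -0.001]
contact_force: [0.5, 0.7, -0.4]
width: 0.899
grip_force: 0.0
clock: 11.8
position: [0.4984, -0.2591, 0.0315]
tool_rot: [0.001, 0.851, 0.526, 0.001]
contact_force: [-0.6, 0.6, 3.5]
width: 0.69
grip_force: 22.0
clock: 12.42
position: [0.4975, -0.2588, 0.0302]
tool_rot: [-0.0, 0.684, 0.73, -0.0]
contact_force: [-0.4, 0.3, -0.1]
width: 0.873
grip_force: 0.0
clock: 13.05
position: [0.4974, -0.2589, 0.0302]
tool_rot: [-0.0, 0.312, 0.95, -0.0]
contact_force: [-0.2, 0.9, 0.4]
width: 0.875
grip_force: 0.0
clock: 13.42
position: [0.4973, -0.2588, 0.0269]
tool_rot: [-0.0, 0.232, 0.973, 0.0]
contact_force: [-0.0, 0.8, -0.2]
width: 0.875
grip_force: 0.0
```

```bash
python3 -m handwheel '[[-1,[0,0,0],0],[-1,[0,0,0],0],[-1,[0,0,0],0],[-1,[0,0,0],0]]' 80; python3 - <<'E'
from h import *
P=[]
for i in range(6): get_image("side");P.append(get_obs()["position"])
o=get_obs();print(np.mean(P,0),o["contact_force"])
from scipy.spatial.transform import Rotation as Ro
R=Ro.from_quat(np.roll(o["tool_rot"],-1)).as_matrix();d=R.T@(np.array([.4902,.0482,0])-np.mean(P,0));print(R.round(3),d/.5)
E
```

```text
clock: 13.92
position: [0.498, -0.2588, 0.0279]
tool_rot: [0.0, 0.231, 0.973, -0.0]
contact_force: [-1.1, 0.7, 4.6]
width: 0.673
grip_force: 85.6
[ 0.49799364 -0.25881856  0.02787073] [-1.35299201  0.64345802  5.50930344]
[[-0.893  0.45   0.001]
 [ 0.45   0.893 -0.   ]
 [-0.001  0.    -1.   ]] [0.29009062 0.54144005 0.05551356]
```

```bash
python3 -m handwheel '[[-1,[0,0,-0.08],0],[-1,[0,0,-0.1],0],[-1,[0.0483,0.0902,-0.04],0],[-1,[0.0483,0.0902,0],0],[-1,[0.0483,0.0902,0],0]]'; python3 -m handwheel '[[-1,[0.0483,0.0902,0],0],[-1,[0.0483,0.0902,0],0],[-1,[0.0483,0.0902,0],0],[-1,[0,0,0],0],[-1,[0,0,0],0]]'
python3 - <<'E'
from h import *
s,t=grab("side",3),grab("top",1)
up=lambda a,x,y:cv2.resize(np.uint8(a["avg"])[y-30:y+30,x-40:x+40,::-1],None,fx=5,fy=5,interpolation=2)
cv2.imwrite("pics/hb.png",np.hstack([up(s,281,165),up(t,282,226)]))
P=[]
for i in range(6): get_image("side");P.append(get_obs()["position"])
p=np.mean(P,0);print(p,get_obs()["clock"],get_obs()["tool_rot"])
d=np.array([.4902,.0482])-p[:2];R=np.array([[-.893,.45],[.45,.893]]);print(R.T@d/.5, (p[2]-.0279))
print("pred bezel top",proj(s,[p[0],p[1],p[2]-.0279+.03])+[-.92,-.7],"blue",proj(s,[.4902,.0483,.08])+[-.92,-.7])
E
```

```text
clock: 14.85
position: [0.4935, -0.1039, 0.1374]
tool_rot: [0.0, 0.231, 0.973, 0.0]
contact_force: [0.6, 0.3, -1.0]
width: 0.673
grip_force: 85.6
clock: 15.48
position: [0.4894, 0.0476, 0.137]
tool_rot: [-0.0, 0.231, 0.973, -0.001]
contact_force: [0.4, -0.8, -0.1]
width: 0.673
grip_force: 85.6
[0.4897827  0.04717355 0.13728751] 15.975 [-8.36206741e-06  2.31128304e-01  9.72923279e-01 -3.03009348e-05]
[0.00017852 0.00220881] 0.10938751430474755
pred bezel top [278.89559374 155.16469738] blue [280.30714799 171.29141332]
```

View pics/hb.png

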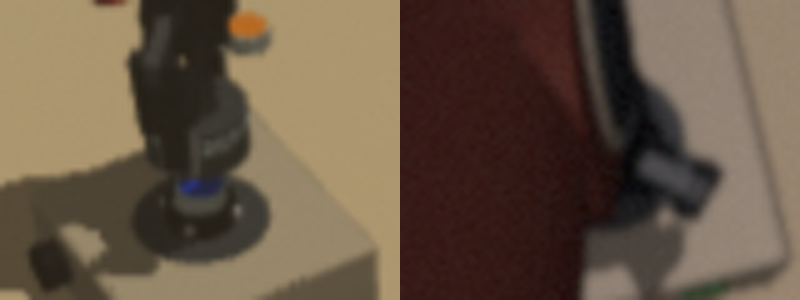

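```bash
python3 -m handwheel '[[-1,[0,0.002,0.03],0],[-1,[0,0,0.03],0],[-1,[0,0,0.014],0],[-1,[0,0,0],0]]'; python3 -m handwheel '[[-1,[0,0,0.004],0],[-1,[0,0,0.004],0],[-1,[0,0,0],0]]'; python3 - <<'E'
from h import *
P=[];F=[]
for i in range(8): get_image("side");o=get_obs();P.append(o["position"]);F.append(o["contact_force"])
print(np.mean(P,0),np.mean(F,0))
E
```

```text
clock: 16.48
position: [0.4896, 0.0489, 0.0993]
tool_rot: [-0.001, 0.231, 0.973, -0.0]
contact_force: [1.0, -1.1, -0.5]
width: 0.674
grip_force: 85.6
clock: 16.85
position: [0.4902, 0.049, 0.0964]
tool_rot: [0.0, 0.231, 0.973, 0.0]
contact_force: [-0.4, 0.9, -1.1]
width: 0.673
grip_force: 85.6
[0.49025484 0.04896268 0.09643632] [-0.08373019  0.23171915 -0.81712974]
```

```bash
python3 -m handwheel '[[-1,[0,-0.001,0.005],0],[-1,[0,0,0.005],0],[-1,[0,0,0],0]]'; python3 -m handwheel '[[-1,[0,0,0.005],0],[-1,[0,0,0.005],0],[-1,[0,0,0],0]]'; python3 -m handwheel '[[-1,[0,0,0.004],0],[-1,[0,0,0],0]]'
```

```text
clock: 17.62
position: [0.49, 0.0489, 0.0921]
tool_rot: [0.0, 0.231, 0.973, 0.0]
contact_force: [-2.0, 0.9, 7.2]
width: 0.674
grip_force: 86.6
clock: 18.0
position: [0.489, 0.049, 0.0857]
tool_rot: [-0.001, 0.23, 0.973, -0.0]
contact_force: [-0.8, 1.0, -7.1]
width: 0.67
grip_force: 86.3
clock: 18.25
position: [0.4892, 0.0486, 0.0835]
tool_rot: [-0.001, 0.231, 0.973, -0.0]
contact_force: [-1.6, 1.7, -6.7]
width: 0.67
grip_force: 86.4
```

The push peaked and then dropped, so it has snapped through. Now I press it onto the top face.

```bash
python3 -m handwheel '[[-1,[0,0,0.002],0],[-1,[0,0,0.002],0],[-1,[0,0,0],0]]'; python3 -m handwheel '[[-1,[0,0,0.002],0],[-1,[0,0,0],0],[-1,[0,0,0],0]]'
```

```text
clock: 18.62
position: [0.4894, 0.0484, 0.0829]
tool_rot: [-0.0, 0.231, 0.973, -0.0]
contact_force: [-4.6, 1.7, 3.7]
width: 0.668
grip_force: 87.3
clock: 19.0
position: [0.4894, 0.0485, 0.0828]
tool_rot: [-0.0, 0.231, 0.973, -0.0]
contact_force: [-5.9, 1.1, 13.1]
width: 0.675
grip_force: 88.4
```

```bash
python3 -m handwheel '[[-1,[0,0,0.0005],0],[-1,[0,0,0],0],[-1,[0,0,0],0]]'; python3 - <<'E'
from h import *
s=grab("side",4);P=[];F=[]
for i in range(8): get_image("side");o=get_obs();P.append(o["position"]);F.append(o["contact_force"])
print(np.mean(P,0),np.mean(F,0),o["grip_force"],o["clock"])
cv2.imwrite("pics/end.png",cv2.resize(np.uint8(s["avg"])[130:210,230:330,::-1],None,fx=7,fy=7,interpolation=2))
E
```

```text
clock: 19.38
position: [0.4894, 0.0485, 0.0828]
tool_rot: [-0.0, 0.231, 0.973, -0.0]
contact_force: [-6.5, 1.6, 13.8]
width: 0.674
grip_force: 88.6
[0.48940619 0.04845612 0.08281311] [-6.66880692  0.82315621 14.97598509] 88.61061077099293 19.975
```

View pics/end.png

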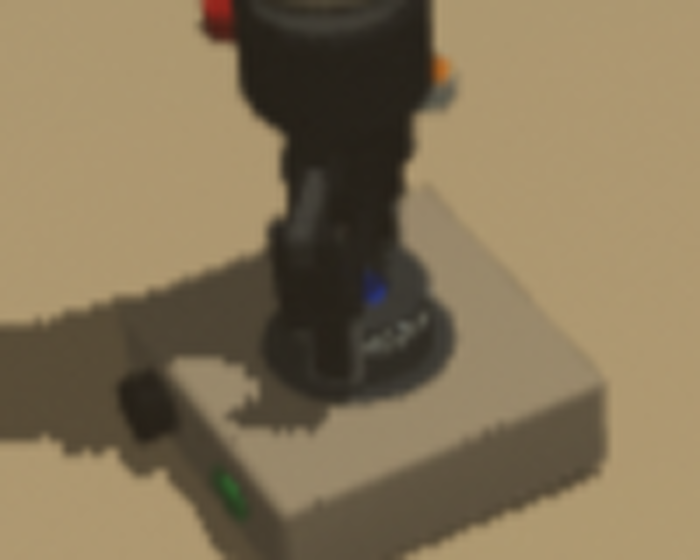

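The bezel sits flat on the light base, centred on the port at about side (281,175), with the blue glass visible through its hole. TCP height is 82.8 mm against about 82.9 mm expected when home, and the downward push is 15 N.

```bash
python3 -c "from station import *;print(sign_off())"
```

```text
the job is handed in; nothing more can be done
None
```

I handed in the job with the blue filter in the recess and the bezel snapped home over it, the gripper still holding the bezel at about 88 N and pushing down at about 15 N; the sign-off returned no verdict.

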